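# Park the swing-arm press and set its die against the stop

### The job

The arm of the glove-cutting press stands over its bed. First push the arm down to free its lock, swing it clear to the robot's right and feel for the parking notch, so that the arm springs fully up and stays locked there; then push the steel die along between the guide rails until it rests flush against the stop at the column. Go gently, force nothing, and leave the thread cone, the spare die and the pattern weight where they are.

Things in the scene. Friction and masses are not known exactly. Their poses are not given: they have to be found in the camera images.
- press: Fixed bench press. Origin on the column axis at table level; x points from the bed to the column, z up. Plywood bed, top 15 mm up, from x -340 to +60 mm, 160 mm wide. Two guide rails along x, 14 mm high, inner faces at y +-46.5 mm, to the stop. Round green cap on the column, radius 106 mm, 143 to 179 mm above the table, overhangs the stop and hides the locking plate.
- swing (a joint): Arm angle about the column, rad: 0 straight over the bed (press -x), grows towards the press's -y (robot's right), -0.19 to 1.71. Near 0 it is locked with 0.18 of play. The hidden parking notch lies anywhere from 0.84 to 1.19 (varies), with 0.04 of play: there the spring lifts the arm by itself. In between, the pin rubs under the plate and the arm stays 12 mm down.
- drop (a joint): How far the arm is pressed down against its spring, m: 0 fully up (lock pin engaged in work slot or notch), free to swing from 0.0125 on, 0.020 at the bottom. The spring pushes up with about 6 N at the top and 12 N at the bottom.
- cup (a point): Floor centre of the black round push cup on the arm's outer end, 240 mm from the column axis, 126 mm above the table when up. Inner radius 32 mm, wall 5 mm, rim 20 mm above its floor: press and push in it with closed fingertips. The arm is 42 mm wide, its top at 122 mm; a square steel platen, 100 mm wide, hangs under it 135 mm from the axis, underside at 70 mm.
- stop (a point): Middle of the face of the stop, a steel cross bar at the column end of the rails, 20 mm high on the bed: at x -60 mm in the press's frame, 25 mm above the table. The die's far end must come to touch it.
- die: Glove-palm cutting die on the bed between the rails: upright loop of 5 mm strip steel, 120 mm long (x, along the rails), 88 mm wide, 32 mm high, corners cut, 0.35 to 0.7 kg. Origin: centre of its underside. Home: origin at x -120 mm in the press's frame, far end on the stop; it starts 45 to 95 mm short. Push on its flat near end, 60 mm wide.
- spare_die: Smaller die of the same make, 90 x 60 mm, 32 mm high, on the table. Bystander. Origin: centre of its underside.
- thread_cone: Black cone of thread, base radius 36 mm, 135 mm high, standing. Bystander. Origin: centre of its underside.
- pattern_weight: Round dark steel weight with a knob, radius 32 mm, 62 mm high. Bystander. Origin: centre of its underside.
Not all that is in view belongs to the job. What is shaped like the die but orange is not meant.

How it is judged:
By the outcome, as a careful person would: the job done as asked, in the order asked, and still so for the second after the job is handed in, with the robot touching nothing.
It also fails if it takes over 48 s, if anything falls off the work surface, if the arm or the gripper's body presses on something with over 40 N, if the wrist force passes 120 N, or if a joint passes its speed limit or range.

### The arm

A 7-joint arm with a two-finger parallel gripper is mounted at the origin on the work surface. World frame = base frame: x ahead of the robot, y to its left, z up, the work surface at z = 0. Lengths are in m, angles in rad, forces in N, time in s.
With the tool pointing down it reaches from about 0.425 to 0.925 m from the base axis. Payload 6.8 kg.
Tool frame: the origin (TCP) lies on the centre line of the jaws, within the pads' length; the fingertips stand 8 mm ahead of it and the grasp point (between the pads) lies 11 mm behind it (bot.tips_ahead is the distance from the TCP to the fingertips, in m); z points along the fingers, y is the line along which they close (so a half turn about z gives the same grasp; the last joint's range is limited). The gripper opens to 85 mm and grips with 20 to 120 N. Pads are 22 mm wide; open, the fingers measure 114 mm over their backs; the gripper's body (76 mm by 85 mm) begins 54 mm behind the grasp point. The pads swing forward as they close: fully open they stand 13 mm farther back than shut.
Start: joints at [-1.376, 0.477, 0.022, 1.555, -0.011, 1.109, -0.083], TCP at [0.201, 0.644, 0.239] pointing down, gripper open.
Joint ranges: [-2.96, 2.96], [-0.34, 2.1], [-1.41, 1.46], [0.24, 2.44], [-1.37, 4.51], [0.17, 1.92], [-2.96, 2.96]. Speed limits (rad/s): [2.39, 2.39, 3.14, 3.14, 3.14, 3.14, 3.14].

### API

Orientations are given as a unit quaternion [w, x, y, z].
In Python, from station import bot gives the robot as it stands.
- The arm moves only by the tool send_rows, never from a script. Its argument "deltas" is text: rows parted by semicolons, each of 4 numbers parted by spaces: the shift along the tool's x, y, z in m, then the turn about the tool's z in degrees. In form: x y z spin; .... A call has 1 to 5 rows; each row is the pose to reach, as a shift and turn from the pose commanded when the call began, along the tool's axes at that moment; what a row does not reach only later rows make up. A row lasts 1/10 s, in which the tool goes at most 50 mm and 8.59 degrees, less where a joint would pass 70% of its speed; a pose out of reach is approached as far as the arm can. A call with a gripper value outside its range is refused whole. "claw" is the opening, from 0 (shut) to 1 (fully open), set as the call begins (left out, the last holds). The fingers move at their own pace and stop on an object; "force" is the grip in N (left out, the last holds). Time passes only in rows, so rows that repeat a pose let the fingers close. It gives the time, the measured TCP pose, the force, the opening and the grip force at its end, in the units of the state.
- bot.get_obs(): the state, without advancing time (a new reading comes with each control period).
- bot.read_camera(name): name is "scene" or "top"; returns a dict with "img" (480x640x3 uint8, red, green, blue), "depth" (480x640 float32, m along the optical axis (not along the pixel's ray), 0 where there is no reading), "fx", "fy", "cx", "cy" (pixels), "camera_from_world" (4x4, takes a point from world to camera coordinates). Camera axes: x right, y up, looking along -z (the intrinsics and any distortion apply to the point x, -y, -z); pixel columns grow to the right and rows downward; lengths in m; the calibration is good to about 2 mm. A picture is of the moment at which its call begins.
- bot.hand_in(): hands the job in; it is judged then, once.
Trained networks look in a picture, given as the dict that the camera call returned (one of the last four; its "shot" number tells which), for a name from the list of things; names that differ only in an ending like _2 or _b are one class to them, and where a whole thing is asked for, a point or a joint stands for the part that bears it (a point fixed in the world has none). Each returns a list of dicts, best first, with "confidence" (0 to 1); they miss things now and then, are a little off and sometimes report something else, mostly with a low value. They report only what shows in the picture. A call takes as long as a camera call. They do not tell look-alikes from the thing itself.
- bot.masks_of(picture, query): "mask" (480x640 bool, what is visible of it).
- bot.landmark_of(picture, query): "xyz" ([x, y, z] in m, in world coordinates, good to about 4 mm: a listed point, or the origin of a listed thing).
The state is a dict: "t": time; "q": joint angles; "joint_vel": joint speeds; "joint_torque": joint torques, N m; "eef_pos": TCP position; "tool_rot": TCP orientation; "contact_force": force on the tool from outside, world axes, zero at the start; "torque": the same for the moment, N m; "gripper_width": opening from 0.0 (shut) to 1.0 (fully open); "grasp_force": force on a finger pad.
Only numpy, scipy, OpenCV 4.12 (cv2) and the standard library are available. Lean on these libraries where they do the work, as an engineer would, in place of code of your own. Each camera call takes 0.05 s, during which the arm holds its last target. There are 200 camera calls.

## Working session

There is one attempt and no reset: what is moved stays moved. The work goes in short steps, Python scripts to look and compute and a tool call to move; the robot and the scene stay as the last step left them, time stands still between calls to the robot, and variables do not carry over. Pictures are saved under pics/ and viewed, at most 10 in all, crops included, and the job is handed in when it is done.

Besides the shell and the picture viewer there is one more tool, called after "Call:" by a JSON object that holds its "method" and its "body". send_rows: Moves the arm, as the interface text tells. Its arguments: {"type":"object","properties":{"deltas":{"type":"string"},"claw":{"type":"number"},"force":{"type":"number"}},"required":["deltas"]}

```bash
mkdir -p pics; ls
cat > h.py <<'E'
import numpy as np,cv2
from station import bot
def pt(p,u,v,d=None):
    d=p["depth"][int(v),int(u)] if d is None else d
    c=np.array([(u-p["cx"])/p["fx"]*d,-(v-p["cy"])/p["fy"]*d,-d,1])
    return (np.linalg.inv(p["camera_from_world"])@c)[:3]
def px(p,w):
    c=p["camera_from_world"]@np.r_[w,1]; return (p["fx"]*c[0]/-c[2]+p["cx"], p["cy"]-p["fy"]*c[1]/-c[2])
def cloud(p,m):
    v,u=np.nonzero(m&(p["depth"]>0)); d=p["depth"][v,u]
    c=np.stack([(u-p["cx"])/p["fx"]*d,-(v-p["cy"])/p["fy"]*d,-d,np.ones_like(d)])
    return (np.linalg.inv(p["camera_from_world"])@c)[:3].T
E
python3 - <<'E'
from h import *
o=bot.get_obs();print(o["t"],o["eef_pos"],o["tool_rot"],o["contact_force"])
P={n:bot.read_camera(n) for n in("scene","top")}
for n,p in P.items():
    cv2.imwrite(f"pics/{n}0.png",p["img"][...,::-1])
    for q in("press","cup","stop","die","spare_die","thread_cone","pattern_weight"):
        try:
            for r in bot.landmark_of(p,q)[:3]: print(n,q,np.round(r["xyz"],3),round(r["confidence"],2),np.round(px(p,r["xyz"])))
        except Exception as e: print(n,q,e)
E
```

```text
pics
0.0 [0.2010945  0.64371853 0.23832363] [-7.87862634e-05  1.50802788e-01  9.88563421e-01 -9.35519156e-04] [-0.06732445 -0.12864571 -0.17604426]
scene cup [0.45  0.034 0.128] 0.98 [358. 212.]
scene die [ 0.545 -0.193  0.002] 0.96 [279. 173.]
scene die [0.483 0.043 0.014] 0.73 [345. 238.]
scene spare_die [ 0.485  0.244 -0.001] 0.95 [385. 311.]
scene thread_cone [0.62  0.249 0.001] 0.65 [336. 339.]
scene pattern_weight [ 0.382 -0.158  0.002] 0.77 [341. 158.]
top cup [0.455 0.036 0.128] 0.74 [345. 288.]
top cup [ 0.383 -0.163 -0.004] 0.51 [430. 322.]
top die [ 0.382  0.375 -0.   ] 0.65 [200. 325.]
top die [ 0.542 -0.193 -0.   ] 0.64 [440. 255.]
top die [0.482 0.041 0.017] 0.63 [342. 280.]
top spare_die [0.49  0.246 0.001] 0.88 [255. 279.]
top thread_cone [0.619 0.25  0.004] 0.88 [254. 225.]
top thread_cone [0.456 0.037 0.125] 0.23 [345. 288.]
top pattern_weight [ 0.382 -0.164 -0.001] 0.79 [430. 323.]
```

View pics/scene0.png

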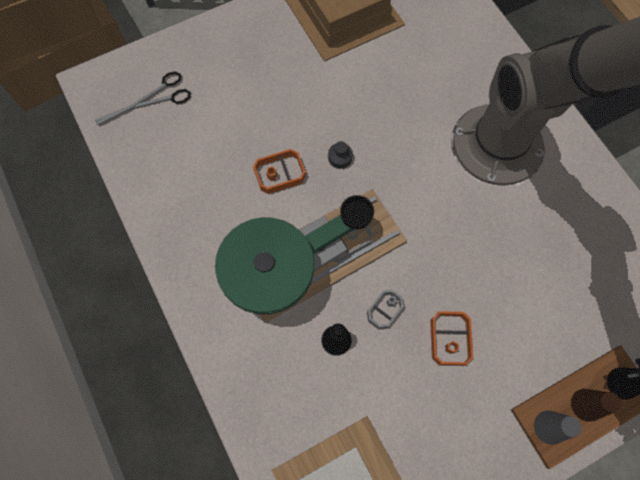

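View pics/top0.png

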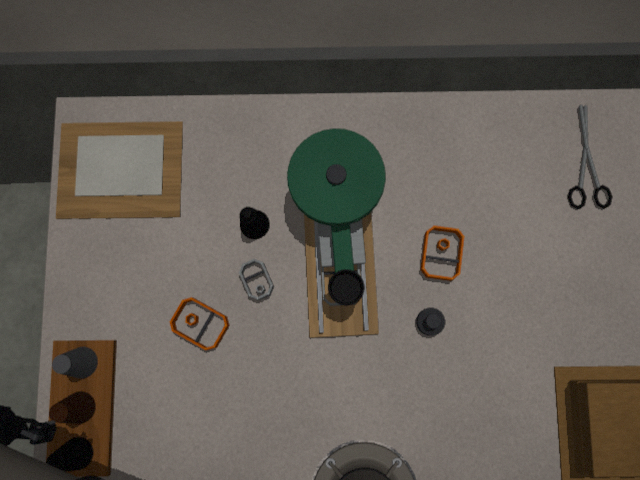

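Top view: the cap is at (336,175), the cup at (345,288), and the rails run down to about row 330. The die candidates are:
- the steel loop under the cup between the rails (342,280), which I choose
- orange look-alikes at (440,255) and (200,325), rejected by colour
- the steel spare at (255,279), rejected because it is off the bed

The weight is at (430,322) and the cone at (254,222).

Run:
```python
from h import *
P={n:bot.read_camera(n) for n in("scene","top")}
ims=[]
for n,p in P.items():
    hsv=cv2.cvtColor(p["img"],cv2.COLOR_RGB2HSV)
    g=(hsv[...,0]>60)&(hsv[...,0]<95)&(hsv[...,1]>80)
    c=cloud(p,g); t=c[abs(c[:,2]-.179)<.006]
    (cc,r)=cv2.minEnclosingCircle(t[:,:2].astype(np.float32))
    t=t[np.hypot(*(t[:,:2]-cc).T)<.12]
    A=np.c_[2*t[:,:2],np.ones(len(t))]
    print(n,"cap minEnc",np.round(cc,4),round(r,4),"z",np.median(t[:,2]),len(t))
    arm=c[(abs(c[:,2]-.122)<.007)]
    if len(arm): print("arm",len(arm),arm.mean(0))
    # plywood bed points
    full=cloud(p,np.ones((480,640),bool))
    b=full[(abs(full[:,2]-.015)<.005)&(np.hypot(full[:,0]-.55,full[:,1]-.04)<.25)&(abs(full[:,1]-.04)<.12)]
    print("bed",len(b),cv2.minAreaRect(b[:,:2].astype(np.float32)))
    w=(hsv[...,0]>8)&(hsv[...,0]<25)&(hsv[...,1]>70)
    bw=cloud(p,w);bw=bw[(abs(bw[:,2]-.015)<.006)&(abs(bw[:,1]-.04)<.14)&(bw[:,0]>.3)&(bw[:,0]<.8)]
    print("wood",len(bw),cv2.minAreaRect(bw[:,:2].astype(np.float32)))
    for q in("cup","die"):
        for r in bot.landmark_of(p,q)[:3]: print(q,np.round(r["xyz"],4),round(r["confidence"],2))
    x,y=(290,170) if n=="scene" else (290,200)
    ims.append(cv2.resize(p["img"][y:y+150,x:x+130],None,fx=3,fy=3,interpolation=cv2.INTER_CUBIC))
cv2.imwrite("pics/crop.png",np.hstack(ims)[...,::-1])
```

```text
scene cap minEnc [0.6943 0.0616] 0.0978 z 0.17339869658712348 27
arm 553 [0.53356987 0.0475915  0.12157635]
bed 2483 ((0.5547193288803101, 0.051144905388355255), (0.4031563401222229, 0.16527609527111053), 3.6369128227233887)
wood 2288 ((0.5542095899581909, 0.04930459335446358), (0.3975444436073303, 0.1598985642194748), 2.1745471954345703)
cup [0.4501 0.0358 0.1256] 0.86
die [ 0.5464 -0.1935  0.0024] 0.69
top cap minEnc [0.6932 0.053 ] 0.1013 z 0.17375247986726494 137
arm 836 [0.53504102 0.05666525 0.12243918]
bed 3465 ((0.4983457326889038, 0.021419882774353027), (0.2904491424560547, 0.20553825795650482), 2.204507827758789)
wood 3465 ((0.4991596043109894, 0.04444205388426781), (0.28731217980384827, 0.159497931599617), 2.3081767559051514)
cup [0.4568 0.0352 0.1287] 0.92
die [ 0.3834  0.3732 -0.0016] 0.7
die [ 5.413e-01 -1.913e-01 -5.000e-04] 0.69
die [0.4835 0.0439 0.0173] 0.47
```

View pics/crop.png

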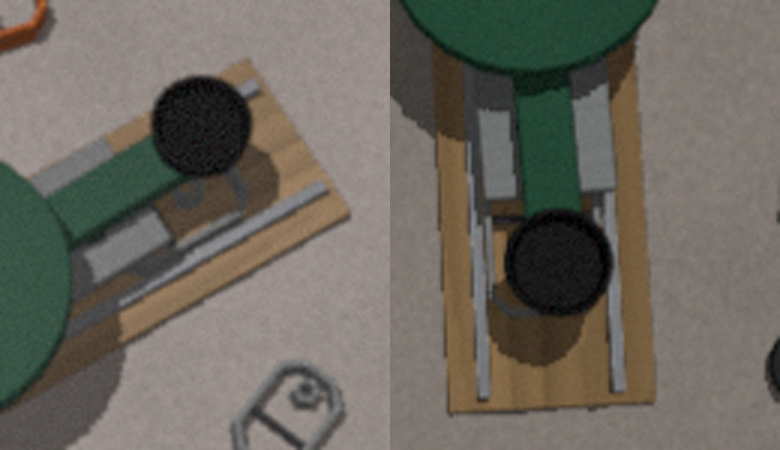

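The close crop shows the steel die under the arm between the rails, with its near end just beyond the cup, so it's the right one. The press pose is column ≈ (0.694, 0.055) with yaw ≈ 2.2°. The bed size checks out at 398×160 mm, and the cup radius at 241 mm.

```bash
cat >> h.py <<'E'
from scipy.spatial.transform import Rotation as R
C=np.array([.694,.0547]); a=np.deg2rad(2.2)
U=np.array([np.cos(a),np.sin(a)]); V=np.array([-np.sin(a),np.cos(a)])
def press(x,y): return C+x*U+y*V
def arc(th,r=.24): return press(-r*np.cos(th),-r*np.sin(th))
def delta(w,base=None,rot=None):
    o=bot.get_obs(); b=o["eef_pos"] if base is None else base
    q=o["tool_rot"] if rot is None else rot
    return R.from_quat(np.r_[q[1:],q[0]]).inv().apply(np.asarray(w)-b)
E
python3 - <<'E'
from h import *
print(bot.tips_ahead, arc(.04))
p=np.r_[arc(.04),.18]
print(np.round(delta(p),3))
E
```

```text
0.008 [0.45473716 0.03590393]
[-0.423 -0.505  0.059]
```

Call:
{"method": "send_rows", "body": {"deltas": "-.032 -.038 0 0;-.064 -.076 0 0;-.096 -.114 0 0;-.128 -.152 0 0;-.16 -.19 0 0", "claw": 0}}

```text
t: 1.6
eef_pos: [0.298, 0.4133, 0.2395]
tool_rot: [0.0, 0.151, 0.989, 0.0]
contact_force: [0.4, 0.5, 1.3]
gripper_width: 0.14
grasp_force: 0.0
```

Call:
{"method": "send_rows", "body": {"deltas": "-.032 -.038 0 0;-.064 -.076 0 0;-.096 -.114 0 0;-.128 -.152 0 0;-.16 -.19 0 0"}}

```text
t: 2.1
eef_pos: [0.3939, 0.1843, 0.2397]
tool_rot: [0.0, 0.151, 0.989, 0.001]
contact_force: [1.5, -0.2, 0.4]
gripper_width: -0.0
grasp_force: 0.0
```

Call:
{"method": "send_rows", "body": {"deltas": "-.032 -.038 0 0;-.064 -.076 0 0;-.103 -.124 0 0;-.103 -.124 0 0"}}

```text
t: 2.5
eef_pos: [0.4561, 0.0315, 0.2399]
tool_rot: [0.001, 0.155, 0.988, -0.0]
contact_force: [-0.4, 0.8, -0.1]
gripper_width: 0.001
grasp_force: 0.0
```

Run:
```python
from h import *
o=bot.get_obs();print(o["t"],o["eef_pos"],o["tool_rot"],o["contact_force"],o["gripper_width"],o["q"])
x=R.from_quat(np.r_[o["tool_rot"][1:],o["tool_rot"][0]]).as_matrix();print(x.round(3))
print(delta(np.r_[arc(.04),.15]).round(3))
```

```text
2.5 [0.45614268 0.03154101 0.23991653] [ 9.97829530e-04  1.54640236e-01  9.87970278e-01 -3.63921461e-04] [-0.44432168  0.81261178 -0.11517198] 0.0006457020076488333 [-0.60205191  0.10715132  0.43043424  2.07770853 -0.05267267  0.96543648
  1.1163947 ]
[[-0.952  0.306  0.002]
 [ 0.306  0.952 -0.001]
 [-0.002 -0.    -1.   ]]
[0.003 0.004 0.09 ]
```

Call:
{"method": "send_rows", "body": {"deltas": ".003 .004 .03 -7;.003 .004 .06 -14;.003 .004 .085 -20;.003 .004 .085 -20"}}

```text
t: 2.9
eef_pos: [0.4509, 0.0413, 0.152]
tool_rot: [-0.003, -0.024, 1.0, -0.001]
contact_force: [-1.0, -0.6, 0.3]
gripper_width: -0.003
grasp_force: 0.0
```

Run:
```python
from h import *
o=bot.get_obs();print(o["t"],o["eef_pos"],o["contact_force"],o["q"])
x=R.from_quat(np.r_[o["tool_rot"][1:],o["tool_rot"][0]]).as_matrix();print(x.round(3))
p=bot.read_camera("scene")
print([ (r["xyz"].round(4) if hasattr(r["xyz"],"round") else r["xyz"],r["confidence"]) for r in bot.landmark_of(p,"cup")[:2]])
u,v=map(int,px(p,o["eef_pos"]))
cv2.imwrite("pics/c1.png",cv2.resize(p["img"][v-60:v+60,u-80:u+80],None,fx=4,fy=4,interpolation=cv2.INTER_CUBIC)[...,::-1])
```

```text
2.9 [0.4509302  0.0413399  0.15197835] [-0.99324364 -0.55877157  0.34814478] [-0.54529331  0.23909405  0.36349799  2.16946235 -0.12189397  0.75741242
  1.5157737 ]
[[-0.999 -0.047 -0.005]
 [-0.047  0.999 -0.002]
 [ 0.005 -0.001 -1.   ]]
[([0.4534, 0.0332, 0.1263], 0.89), ([0.621, 0.2472, -0.0017], 0.37)]
```

View pics/c1.png

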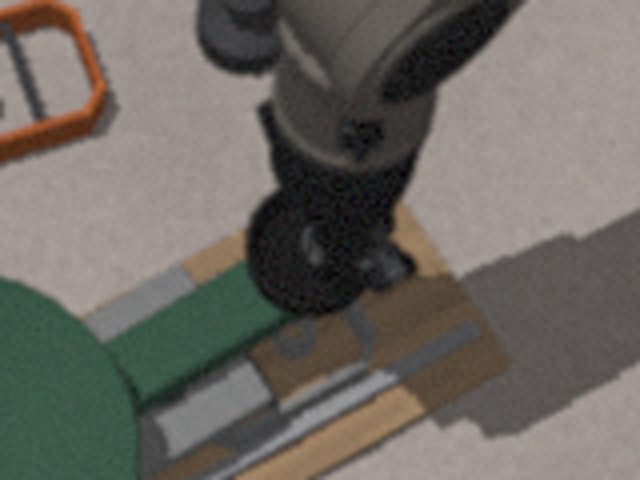

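Cup and fingertips are lined up to within about 6 mm, with the tips at rim height (320,250 in the crop). I'll centre them and press.

Call:
{"method": "send_rows", "body": {"deltas": "-.003 -.005 0 0;-.003 -.005 .007 0;-.003 -.005 .014 0;-.003 -.005 .018 0;-.003 -.005 .020 0"}}

```text
t: 3.5
eef_pos: [0.4558, 0.037, 0.1338]
tool_rot: [-0.001, -0.023, 1.0, -0.0]
contact_force: [-4.3, -0.4, 7.7]
gripper_width: 0.002
grasp_force: 4.1
```

Call:
{"method": "send_rows", "body": {"deltas": "0 0 .003 0;0 0 .006 0;0 0 .009 0;0 0 .012 0;0 0 .012 0"}}

```text
t: 4.0
eef_pos: [0.4559, 0.037, 0.1225]
tool_rot: [-0.001, -0.023, 1.0, 0.0]
contact_force: [-4.7, -0.8, 8.3]
gripper_width: -0.003
grasp_force: 4.6
```

Call:
{"method": "send_rows", "body": {"deltas": "0 0 .002 0;0 0 .0035 0;0 0 .0035 0"}}

```text
t: 4.3
eef_pos: [0.4558, 0.037, 0.1191]
tool_rot: [-0.001, -0.023, 1.0, 0.0]
contact_force: [-3.8, 0.3, 9.5]
gripper_width: -0.001
grasp_force: 5.2
```

```bash
cat >> h.py <<'E'
def swing(step,n,z=None):
    o=bot.get_obs();e=o["eef_pos"];d=e[:2]-C
    th=np.arctan2(-d@V,-d@U); r=np.hypot(*d)
    print("t",o["t"],"th",round(th,3),"r",round(r,4),"z",e[2],"F",o["contact_force"].round(1))
    for k in range(1,n+1):
        print(th+k*step,delta(np.r_[arc(th+k*step,r),e[2] if z is None else z]).round(4))
E
python3 -c "
from h import *
swing(.04,10)"
```

```text
t 4.3 th 0.036 r 0.2388 z 0.11913720789130006 F [-3.8  0.3  9.5]
0.07585078977513846 [-0.0005 -0.0095 -0.    ]
0.11585078977513846 [-0.0013 -0.0191 -0.    ]
0.15585078977513844 [-0.0025 -0.0285 -0.    ]
0.19585078977513848 [-0.0041 -0.0379 -0.    ]
0.23585078977513846 [-0.0061 -0.0473 -0.    ]
0.27585078977513844 [-0.0084 -0.0566 -0.    ]
0.3158507897751385 [-0.0112 -0.0657 -0.    ]
0.35585078977513845 [-0.0142 -0.0748 -0.    ]
0.39585078977513843 [-0.0177 -0.0837 -0.0001]
0.43585078977513847 [-0.0215 -0.0924 -0.0001]
```

Call:
{"method": "send_rows", "body": {"deltas": "-.0005 -.0095 0 0;-.0013 -.019 0 0;-.0025 -.0285 0 0;-.004 -.038 0 0;-.006 -.047 0 0"}}

```text
t: 4.8
eef_pos: [0.4652, -0.0099, 0.1196]
tool_rot: [0.001, -0.023, 1.0, 0.0]
contact_force: [-1.8, 0.7, 10.9]
gripper_width: -0.001
grasp_force: 5.1
```

Call:
{"method": "send_rows", "body": {"deltas": "-.002 -.009 0 0;-.005 -.018 0 0;-.008 -.027 0 0;-.0115 -.036 0 0;-.0155 -.045 0 0"}}

```text
t: 5.3
eef_pos: [0.4832, -0.0542, 0.1198]
tool_rot: [0.001, -0.023, 1.0, 0.0]
contact_force: [-1.1, -0.2, 9.3]
gripper_width: -0.003
grasp_force: 5.1
```

```bash
python3 -c "
from h import *
swing(.04,10,.130)
p=bot.read_camera('scene')
print([(np.round(r['xyz'],4),r['confidence']) for r in bot.landmark_of(p,'cup')[:2]])"
```

```text
t 5.3 th 0.439 r 0.2373 z 0.1198085842536015 F [-1.1 -0.2  9.3]
0.47850975271665125 [-0.0042 -0.0085 -0.0102]
0.5185097527166512 [-0.0086 -0.0169 -0.0102]
0.5585097527166513 [-0.0134 -0.0251 -0.0102]
0.5985097527166513 [-0.0186 -0.0331 -0.0102]
0.6385097527166512 [-0.024  -0.0409 -0.0102]
0.6785097527166513 [-0.0297 -0.0484 -0.0101]
0.7185097527166513 [-0.0358 -0.0557 -0.0101]
0.7585097527166513 [-0.0421 -0.0628 -0.0101]
0.7985097527166513 [-0.0487 -0.0696 -0.0101]
0.8385097527166513 [-0.0556 -0.0761 -0.0101]
[(array([ 0.4776, -0.0595,  0.1121]), 0.86)]
```

Call:
{"method": "send_rows", "body": {"deltas": "-.004 -.0085 0 0;-.0085 -.017 0 0;-.0135 -.025 0 0;-.0185 -.033 0 0;-.024 -.041 0 0"}}

```text
t: 5.9
eef_pos: [0.5094, -0.0942, 0.12]
tool_rot: [0.001, -0.023, 1.0, 0.0]
contact_force: [-0.5, 1.8, 10.0]
gripper_width: -0.001
grasp_force: 5.1
```

Call:
{"method": "send_rows", "body": {"deltas": "-.002 -.003 -.004 0;-.004 -.005 -.009 0;-.006 -.007 -.009 0;-.008 -.010 -.009 0"}}

```text
t: 6.3
eef_pos: [0.5162, -0.1031, 0.1276]
tool_rot: [-0.0, -0.023, 1.0, 0.0]
contact_force: [0.7, 0.4, -1.0]
gripper_width: 0.002
grasp_force: 0.0
```

```bash
python3 -c "
from h import *
swing(.02,20)
p=bot.read_camera('scene')
print([(np.round(r['xyz'],4),r['confidence']) for r in bot.landmark_of(p,'cup')[:2]])"
```

```text
t 6.3 th 0.688 r 0.2377 z 0.12762193373229738 F [ 0.7  0.4 -1. ]
0.70763616104577 [-0.003  -0.0037 -0.    ]
0.72763616104577 [-0.0061 -0.0073 -0.    ]
0.74763616104577 [-0.0093 -0.0108 -0.    ]
0.7676361610457699 [-0.0125 -0.0143 -0.    ]
0.78763616104577 [-0.0158 -0.0177 -0.    ]
0.80763616104577 [-0.0192 -0.0211 -0.    ]
0.82763616104577 [-0.0226 -0.0244 -0.    ]
0.84763616104577 [-0.0262 -0.0276 -0.    ]
0.8676361610457699 [-0.0297 -0.0307 -0.    ]
0.8876361610457699 [-0.0334 -0.0338 -0.    ]
0.9076361610457699 [-0.037  -0.0368 -0.    ]
0.92763616104577 [-0.0408 -0.0397 -0.    ]
0.94763616104577 [-0.0446 -0.0425 -0.    ]
0.96763616104577 [-0.0485 -0.0453 -0.    ]
0.98763616104577 [-0.0524 -0.048  -0.    ]
1.00763616104577 [-0.0564 -0.0506 -0.    ]
1.02763616104577 [-0.0604 -0.0531 -0.    ]
1.0476361610457698 [-0.0645 -0.0556 -0.    ]
1.0676361610457699 [-0.0686 -0.058  -0.    ]
1.0876361610457699 [-0.0728 -0.0602 -0.    ]
[(array([ 0.5062, -0.0994,  0.1138]), 0.6)]
```

Call:
{"method": "send_rows", "body": {"deltas": "-.003 -.0035 0 0;-.006 -.0075 0 0;-.0095 -.011 0 0;-.0125 -.0145 0 0;-.016 -.0175 0 0"}}

```text
t: 6.9
eef_pos: [0.5332, -0.12, 0.1276]
tool_rot: [-0.0, -0.023, 1.0, 0.0]
contact_force: [-1.7, 3.3, -0.3]
gripper_width: -0.001
grasp_force: 1.4
```

Call:
{"method": "send_rows", "body": {"deltas": "-.0035 -.0035 0 0;-.007 -.0065 0 0;-.0105 -.0100 0 0;-.0140 -.013 0 0;-.014 -.013 0 0"}}

```text
t: 7.4
eef_pos: [0.5483, -0.1331, 0.1279]
tool_rot: [0.0, -0.023, 1.0, -0.0]
contact_force: [0.1, 1.8, 0.4]
gripper_width: -0.0
grasp_force: 0.6
```

```bash
python3 -c "
from h import *
swing(.015,12)
p=bot.read_camera('scene')
print([(np.round(r['xyz'],4),r['confidence']) for r in bot.landmark_of(p,'cup')[:2]])"
```

```text
t 7.4 th 0.873 r 0.2377 z 0.12785740239510993 F [0.1 1.8 0.4]
0.8878108113438062 [-0.0027 -0.0023  0.    ]
0.9028108113438063 [-0.0055 -0.0045  0.    ]
0.9178108113438063 [-0.0083 -0.0068  0.    ]
0.9328108113438063 [-0.0111 -0.0089  0.    ]
0.9478108113438062 [-0.014 -0.011  0.   ]
0.9628108113438062 [-0.0169 -0.0131  0.    ]
0.9778108113438062 [-0.0198 -0.0152  0.    ]
0.9928108113438062 [-0.0228 -0.0171  0.    ]
1.0078108113438062 [-0.0258 -0.0191  0.    ]
1.0228108113438061 [-0.0288 -0.021   0.    ]
1.0378108113438063 [-0.0318 -0.0229  0.    ]
1.0528108113438062 [-0.0349 -0.0247  0.    ]
[(array([ 0.5291, -0.125 ,  0.115 ]), 0.94)]
```

Call:
{"method": "send_rows", "body": {"deltas": "-.0027 -.0023 0 0;-.0055 -.0045 0 0;-.0083 -.0068 0 0;-.011 -.009 0 0;-.014 -.011 0 0"}}

```text
t: 8.0
eef_pos: [0.5625, -0.1429, 0.1278]
tool_rot: [0.0, -0.023, 1.0, 0.0]
contact_force: [-1.8, 2.1, 0.9]
gripper_width: 0.0
grasp_force: 1.3
```

Call:
{"method": "send_rows", "body": {"deltas": "-.003 -.002 0 0;-.006 -.004 0 0;-.0088 -.006 0 0;-.012 -.008 0 0"}}

```text
t: 8.4
eef_pos: [0.5749, -0.1501, 0.1278]
tool_rot: [-0.0, -0.023, 1.0, 0.0]
contact_force: [-1.5, 4.2, 1.2]
gripper_width: -0.002
grasp_force: 1.4
```

```bash
python3 -c "
from h import *
swing(.015,12)
p=bot.read_camera('scene')
print([(np.round(r['xyz'],4),r['confidence']) for r in bot.landmark_of(p,'cup')[:2]])"
```

```text
t 8.4 th 1.006 r 0.237 z 0.12775804177260924 F [-1.5  4.2  1.2]
1.0206754712966368 [-0.003  -0.0019 -0.    ]
1.035675471296637 [-0.006  -0.0038 -0.    ]
1.0506754712966369 [-0.0091 -0.0056 -0.    ]
1.065675471296637 [-0.0122 -0.0073 -0.    ]
1.0806754712966369 [-0.0153 -0.0091 -0.    ]
1.095675471296637 [-0.0184 -0.0107 -0.    ]
1.110675471296637 [-0.0216 -0.0124 -0.    ]
1.125675471296637 [-0.0248 -0.014  -0.    ]
1.140675471296637 [-0.028  -0.0155 -0.    ]
1.1556754712966368 [-0.0312 -0.017  -0.    ]
1.170675471296637 [-0.0344 -0.0184 -0.    ]
1.1856754712966369 [-0.0377 -0.0198 -0.    ]
[(array([ 0.5534, -0.1435,  0.1149]), 0.89)]
```

Call:
{"method": "send_rows", "body": {"deltas": "-.003 -.002 0 0;-.006 -.0038 0 0;-.009 -.0056 0 0;-.012 -.0073 0 0"}}

```text
t: 8.9
eef_pos: [0.5871, -0.157, 0.1277]
tool_rot: [-0.0, -0.023, 1.0, 0.0]
contact_force: [-0.5, 2.8, 0.6]
gripper_width: -0.0
grasp_force: 1.5
```

Call:
{"method": "send_rows", "body": {"deltas": "-.0031 -.0017 0 0;-.0062 -.0034 0 0;-.0094 -.005 0 0;-.0125 -.0066 0 0"}}

```text
t: 9.3
eef_pos: [0.5999, -0.1632, 0.1277]
tool_rot: [-0.0, -0.023, 1.0, 0.0]
contact_force: [-1.8, 2.8, -0.7]
gripper_width: -0.002
grasp_force: 1.4
```

```bash
python3 -c "
from h import *
swing(.015,12)
p=bot.read_camera('scene')
print([(np.round(r['xyz'],4),r['confidence']) for r in bot.landmark_of(p,'cup')[:2]])"
```

```text
t 9.3 th 1.125 r 0.2374 z 0.1277060394142884 F [-1.8  2.8 -0.7]
1.1395359650477885 [-0.0032 -0.0015 -0.    ]
1.1545359650477887 [-0.0064 -0.003  -0.    ]
1.1695359650477886 [-0.0097 -0.0045 -0.    ]
1.1845359650477887 [-0.013  -0.0059 -0.    ]
1.1995359650477886 [-0.0163 -0.0072 -0.    ]
1.2145359650477887 [-0.0196 -0.0085 -0.    ]
1.2295359650477886 [-0.0229 -0.0097 -0.    ]
1.2445359650477887 [-0.0263 -0.0109 -0.    ]
1.2595359650477886 [-0.0297 -0.0121 -0.    ]
1.2745359650477885 [-0.033  -0.0132 -0.    ]
1.2895359650477887 [-0.0365 -0.0142 -0.    ]
1.3045359650477886 [-0.0399 -0.0152 -0.    ]
[(array([ 0.575 , -0.1575,  0.117 ]), 0.58)]
```

Call:
{"method": "send_rows", "body": {"deltas": "-.0032 -.0015 0 0;-.0064 -.003 0 0;-.0097 -.0045 0 0;-.013 -.006 0 0"}}

```text
t: 9.8
eef_pos: [0.6146, -0.1695, 0.1291]
tool_rot: [0.002, -0.023, 1.0, -0.001]
contact_force: [-0.3, 1.0, 7.1]
gripper_width: -0.002
grasp_force: 3.9
```

```bash
python3 -c "
from h import *
swing(.015,8)
p=bot.read_camera('scene')
print([(np.round(r['xyz'],4),r['confidence']) for r in bot.landmark_of(p,'cup')[:2]])"
```

```text
t 9.8 th 1.192 r 0.2379 z 0.12906426356613343 F [-0.3  1.   7.1]
1.2071488890210427 [-0.0033 -0.0013  0.    ]
1.2221488890210428 [-0.0067 -0.0026  0.    ]
1.2371488890210427 [-0.01   -0.0038  0.    ]
1.2521488890210428 [-0.0134 -0.005   0.0001]
1.2671488890210427 [-0.0168 -0.0061  0.0001]
1.2821488890210428 [-0.0202 -0.0072  0.0001]
1.2971488890210428 [-0.0236 -0.0082  0.0001]
1.3121488890210427 [-0.027  -0.0091  0.0001]
[(array([ 0.5917, -0.1648,  0.1228]), 0.96)]
```

Fz jumped to 7 N and the cup rose, so the pin is in the notch. I'll lift out gently.

Call:
{"method": "send_rows", "body": {"deltas": ".002 .001 -.004 0;.004 .002 -.009 0;.008 .003 -.016 0;.01 .004 -.03 0;.01 .004 -.06 0"}}

```text
t: 10.4
eef_pos: [0.6006, -0.1643, 0.1869]
tool_rot: [-0.002, -0.023, 1.0, 0.0]
contact_force: [-0.3, -0.3, 0.1]
gripper_width: 0.0
grasp_force: 0.0
```

Call:
{"method": "send_rows", "body": {"deltas": ".04 .02 -.02 0;.085 .04 -.03 0;.13 .06 -.03 0;.14 .06 -.03 0"}}

```text
t: 10.8
eef_pos: [0.4548, -0.1096, 0.2178]
tool_rot: [-0.002, -0.024, 1.0, 0.001]
contact_force: [0.5, 0.9, 1.1]
gripper_width: 0.002
grasp_force: 0.0
```

Run:
```python
from h import *
o=bot.get_obs();print(o["t"],o["eef_pos"],o["contact_force"])
ims=[]
for n,(x,y) in (("scene",(230,150)),("top",(290,170))):
    p=bot.read_camera(n)
    for q in("cup","die","stop","pattern_weight"):
        print(n,q,[(np.round(r['xyz'],4),round(r['confidence'],2)) for r in bot.landmark_of(p,q)[:3]])
    # die: steel rims at z~.047 between rails
    for k,c in enumerate([cloud(p,np.ones((480,640),bool))]):
        d=np.c_[(c[:,:2]-C)@U,(c[:,:2]-C)@V,c[:,2]]
        m=(d[:,0]>-.33)&(d[:,0]<-.11)&(abs(d[:,1])<.044)&(d[:,2]>.036)&(d[:,2]<.056)
        s=d[m]; 
        if len(s): print("die pts",len(s),s.min(0),np.percentile(s,[2,98],axis=0),np.median(s[:,2]))
    ims.append(cv2.resize(p["img"][y:y+150,x:x+190 if n=="scene" else x+190],(390,308),interpolation=cv2.INTER_CUBIC))
cv2.imwrite("pics/c2.png",np.hstack(ims)[...,::-1])
```

```text
10.8 [ 0.45478781 -0.10961005  0.21775887] [0.46505065 0.92772409 1.07668952]
scene cup [(array([ 0.5901, -0.1651,  0.1275]), 0.72)]
scene die [(array([0.3889, 0.3776, 0.0005]), 0.96), (array([ 0.5441, -0.1946,  0.0042]), 0.92), (array([0.4862, 0.0449, 0.0161]), 0.78)]
scene stop []
scene pattern_weight [(array([ 0.3836, -0.1561,  0.0005]), 0.92)]
die pts 552 [-0.27035354 -0.0439899   0.03600804] [[-0.26829392 -0.04332263  0.03664747]
 [-0.14917681  0.04331615  0.05195345]] 0.045425291147330404
top cup [(array([ 0.5927, -0.1644,  0.126 ]), 0.86)]
top die [(array([ 0.3806,  0.3706, -0.0015]), 0.7), (array([0.4828, 0.0454, 0.0149]), 0.56)]
top stop [(array([0.6361, 0.053 , 0.0247]), 0.69)]
top pattern_weight []
die pts 480 [-0.26902461 -0.04399603  0.03601337] [[-0.26864007 -0.04346048  0.03683308]
 [-0.14948369  0.04059275  0.05335714]] 0.046515541372749936
```

View pics/c2.png

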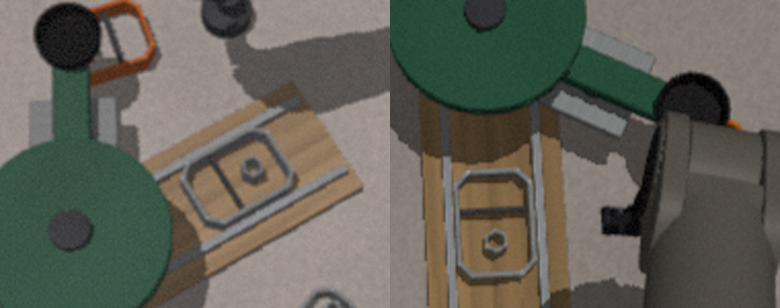

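The picture shows the arm parked up at about 1.15 rad, with the cup at z ≈ 0.126 (fully up). The die is clear between the rails, centred near (495,225) in the right half. Its near end is at press x = −0.269, so it needs about 89 mm of travel.

Call:
{"method": "send_rows", "body": {"deltas": ".01 .045 0 0;.02 .09 0 0;.03 .135 .01 0;.038 .155 .04 0;.038 .155 .08 0"}}

```text
t: 11.8
eef_pos: [0.4159, 0.0454, 0.1381]
tool_rot: [0.002, -0.026, 1.0, 0.001]
contact_force: [0.5, 0.5, -0.7]
gripper_width: -0.001
grasp_force: 0.0
```

Call:
{"method": "send_rows", "body": {"deltas": ".005 0 .01 0;.01 0 .025 0;.012 0 .04 0;.012 0 .04 0"}}

```text
t: 12.2
eef_pos: [0.4021, 0.0402, 0.0971]
tool_rot: [-0.002, -0.022, 1.0, -0.001]
contact_force: [-0.1, -0.1, 0.2]
gripper_width: 0.0
grasp_force: 0.0
```

```bash
cat >> h.py <<'E'
def st():
    o=bot.get_obs();e=o["eef_pos"];d=e[:2]-C
    print("t",o["t"],"press",round(d@U,4),round(d@V,4),e.round(4),"F",o["contact_force"].round(1),"q",o["q"].round(2))
    print(R.from_quat(np.r_[o["tool_rot"][1:],o["tool_rot"][0]]).as_matrix().round(3))
E
python3 -c "
from h import *
st()"
```

```text
t 12.2 press -0.2923 -0.0033 [0.4021 0.0402 0.0971] F [-0.1 -0.1  0.2] q [-0.48  0.27  0.26  2.31 -0.12  0.58  1.49]
[[-0.999 -0.045 -0.003]
 [-0.045  0.999 -0.001]
 [ 0.003 -0.001 -1.   ]]
```

Call:
{"method": "send_rows", "body": {"deltas": ".002 .003 .015 0;.002 .003 .03 0;.002 .003 .045 0;.002 .003 .06 0;.002 .003 .063 0"}}

```text
t: 12.7
eef_pos: [0.4012, 0.0436, 0.0347]
tool_rot: [-0.0, -0.023, 1.0, -0.0]
contact_force: [-0.1, -0.0, -0.5]
gripper_width: 0.004
grasp_force: 0.0
```

```bash
python3 -c "
from h import *
st()"
```

```text
t 12.7 press -0.293 0.0002 [0.4012 0.0436 0.0347] F [-0.1 -0.  -0.5] q [-0.43  0.41  0.2   2.34 -0.2   0.41  1.55]
[[-0.999 -0.045 -0.001]
 [-0.045  0.999 -0.   ]
 [ 0.001 -0.    -1.   ]]
```

Call:
{"method": "send_rows", "body": {"deltas": "-.006 0 0 0;-.012 0 0 0;-.018 0 0 0;-.024 0 0 0;-.03 0 0 0"}}

```text
t: 13.2
eef_pos: [0.43, 0.0452, 0.0351]
tool_rot: [-0.001, -0.023, 1.0, -0.0]
contact_force: [-5.2, -0.0, 3.7]
gripper_width: 0.0
grasp_force: 2.6
```

Call:
{"method": "send_rows", "body": {"deltas": "-.007 0 0 0;-.014 0 0 0;-.021 0 0 0;-.028 0 0 0;-.035 0 0 0"}}

```text
t: 13.7
eef_pos: [0.4657, 0.047, 0.0349]
tool_rot: [-0.001, -0.023, 1.0, -0.0]
contact_force: [-5.6, -1.5, 3.6]
gripper_width: 0.002
grasp_force: 2.5
```

Call:
{"method": "send_rows", "body": {"deltas": "-.006 0 0 0;-.012 0 0 0;-.017 0 0 0;-.021 0 0 0;-.024 0 0 0"}}

```text
t: 14.2
eef_pos: [0.49, 0.0481, 0.0348]
tool_rot: [-0.0, -0.023, 1.0, 0.0]
contact_force: [-5.0, 0.2, 4.2]
gripper_width: -0.003
grasp_force: 2.6
```

```bash
cat >> h.py <<'E'
def die(n="top"):
    p=bot.read_camera(n);c=cloud(p,np.ones((480,640),bool))
    d=np.c_[(c[:,:2]-C)@U,(c[:,:2]-C)@V,c[:,2]]
    m=(d[:,0]>-.33)&(d[:,0]<-.11)&(abs(d[:,1])<.044)&(d[:,2]>.036)&(d[:,2]<.056)
    s=d[m]; print("die near",np.percentile(s[:,0],[0,2,5]),len(s))
    return p
E
python3 -c "
from h import *
st();die('scene')"
```

```text
t 14.2 press -0.2041 0.0013 [0.49   0.0481 0.0348] F [-5.   0.2  4.2] q [-0.39  0.5   0.2   2.15 -0.2   0.51  1.58]
[[-0.999 -0.046 -0.   ]
 [-0.046  0.999  0.   ]
 [ 0.     0.    -1.   ]]
die near [-0.19899392 -0.19280249 -0.19135397] 352
```

Call:
{"method": "send_rows", "body": {"deltas": "-.002 0 0 0;-.004 0 0 0;-.006 0 0 0;-.008 0 0 0;-.0095 0 0 0"}}

```text
t: 14.75
eef_pos: [0.5001, 0.0487, 0.0348]
tool_rot: [0.001, -0.023, 1.0, 0.0]
contact_force: [-2.7, -0.3, -0.8]
gripper_width: 0.002
grasp_force: 1.0
```

Call:
{"method": "send_rows", "body": {"deltas": "-.001 0 0 0;-.002 0 0 0;-.003 0 0 0;-.003 0 0 0"}}

```text
t: 15.15
eef_pos: [0.5023, 0.0487, 0.0348]
tool_rot: [-0.0, -0.023, 1.0, 0.0]
contact_force: [-1.9, 0.4, -1.7]
gripper_width: -0.002
grasp_force: 1.1
```

Call:
{"method": "send_rows", "body": {"deltas": "-.001 0 0 0;-.002 0 0 0;-.003 0 0 0"}}

```text
t: 15.45
eef_pos: [0.5027, 0.0487, 0.0345]
tool_rot: [-0.003, -0.023, 1.0, -0.0]
contact_force: [-11.8, -0.3, 9.0]
gripper_width: 0.0
grasp_force: 5.8
```

```bash
python3 -c "
from h import *
st();die('scene')"
```

```text
t 15.45 press -0.1914 0.0013 [0.5027 0.0487 0.0345] F [-11.8  -0.3   9. ] q [-0.38  0.52  0.2   2.11 -0.2   0.53  1.58]
[[-0.999 -0.046 -0.005]
 [-0.046  0.999 -0.   ]
 [ 0.005  0.    -1.   ]]
die near [-0.18503391 -0.18040913 -0.17933212] 275
```

TCP stalled at −0.1914 (−0.191 predicted) and the force rose to 12 N, so the die is on the stop. I'll add a slight firm press, then back off.

Call:
{"method": "send_rows", "body": {"deltas": "-.001 0 0 0;-.001 0 0 0;0.003 0 0 0;.012 0 0 0;.03 0 0 0"}}

```text
t: 16.0
eef_pos: [0.4773, 0.0477, 0.0353]
tool_rot: [0.002, -0.023, 1.0, 0.0]
contact_force: [-0.7, -0.7, 1.1]
gripper_width: 0.003
grasp_force: 0.0
```

Call:
{"method": "send_rows", "body": {"deltas": ".02 0 -.02 0;.03 0 -.05 0;.03 0 -.1 0;.03 .045 -.13 0;.02 .09 -.16 0"}}

```text
t: 16.5
eef_pos: [0.4502, 0.1291, 0.1922]
tool_rot: [0.002, -0.021, 1.0, 0.001]
contact_force: [0.6, 0.2, 0.0]
gripper_width: -0.002
grasp_force: 0.0
```

Call:
{"method": "send_rows", "body": {"deltas": "-.01 .045 0 0;-.01 .09 0 0;-.01 .135 0 0;-.01 .18 0 0;-.01 .2 0 0"}}

```text
t: 17.0
eef_pos: [0.4499, 0.3347, 0.1902]
tool_rot: [0.001, -0.026, 1.0, 0.002]
contact_force: [0.5, -0.3, -1.6]
gripper_width: 0.004
grasp_force: 0.0
```

Run:
```python
from h import *
st();ims=[]
for n,(x,y) in (("scene",(230,150)),("top",(290,170))):
    p=die(n)
    for q in("cup","die","pattern_weight","spare_die","thread_cone"):
        print(n,q,[(np.round(r['xyz'],4),round(r['confidence'],2)) for r in bot.landmark_of(p,q)[:3]])
    c=cloud(p,np.ones((480,640),bool));d=np.c_[(c[:,:2]-C)@U,(c[:,:2]-C)@V,c[:,2]]
    for lo,hi in((-.028,-.012),(.012,.028)):
        s=d[(d[:,1]>lo)&(d[:,1]<hi)&(d[:,0]>-.22)&(d[:,0]<-.165)&(d[:,2]>.038)&(d[:,2]<.056)]
        print("near edge",lo,len(s),s[:,0].mean() if len(s) else None)
    ims.append(cv2.resize(p["img"][y:y+150,x:x+190],(390,308),interpolation=cv2.INTER_CUBIC))
cv2.imwrite("pics/c3.png",np.hstack(ims)[...,::-1])
```

```text
t 17.0 press -0.2332 0.2891 [0.4499 0.3347 0.1902] F [ 0.5 -0.3 -1.6] q [-0.88  0.34  0.16  1.89 -0.07  0.91  0.94]
[[-0.999 -0.051  0.002]
 [-0.051  0.999  0.004]
 [-0.002  0.003 -1.   ]]
die near [-0.180874   -0.17983325 -0.1786885 ] 275
scene cup [(array([ 0.5888, -0.1632,  0.1275]), 0.95)]
scene die [(array([0.3862, 0.3772, 0.0033]), 0.9), (array([0.5716, 0.0499, 0.0162]), 0.83), (array([ 0.544 , -0.1944,  0.0049]), 0.59)]
scene pattern_weight [(array([ 3.849e-01, -1.554e-01, -2.000e-04]), 0.98)]
scene spare_die [(array([ 0.4911,  0.2394, -0.002 ]), 0.74)]
scene thread_cone [(array([ 0.6199,  0.2454, -0.0008]), 0.63), (array([ 0.4858,  0.2426, -0.0046]), 0.19)]
near edge -0.028 17 -0.17656625900921227
near edge 0.012 17 -0.17709601448825726
die near [-0.18036739 -0.17958657 -0.17917193] 250
top cup [(array([ 0.5949, -0.1608,  0.1259]), 0.67)]
top die [(array([0.5724, 0.0463, 0.0133]), 0.94), (array([ 0.5422, -0.1909,  0.0013]), 0.58)]
top pattern_weight [(array([ 0.3837, -0.1611,  0.0009]), 0.87), (array([0.5698, 0.0481, 0.0143]), 0.59)]
top spare_die [(array([0.4859, 0.2448, 0.0006]), 0.84), (array([0.6183, 0.2511, 0.0048]), 0.29)]
top thread_cone [(array([0.6205, 0.2506, 0.0046]), 0.82), (array([ 0.382 , -0.1593, -0.0045]), 0.48)]
near edge -0.028 20 -0.17704544514990833
near edge 0.012 22 -0.17675598170024298
```

View pics/c3.png

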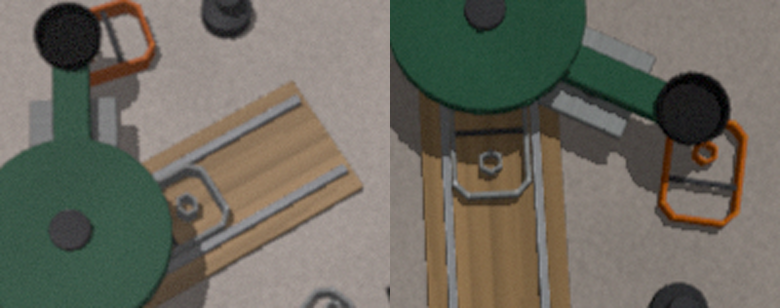

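The picture shows the arm parked up with its cup at (690,108). The die is home and square, with its near edge at x = −0.180 and equal on both sides. The bystanders haven't moved, and the robot is clear.

```bash
python3 -c "
from station import bot
print(bot.hand_in())"
```

```text
the job is handed in; nothing more can be done
None
```

The job is handed in at about 17 s: the press arm is sprung up and locked in its parking notch, the steel die sits flush against the stop, and the thread cone, spare die and pattern weight were not moved.

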